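# Flip the stop down, tip the carving blank over and push it home

### The job

Set the carving blank up in the jig by pushing only, without picking it up. First flip the red stop arm over from its parked place behind the fence, fully down across the board; then push the upright blank over so that it lies on the board with its dark carved face up and its top end towards the stop; then push it home, with its long side against the fence and its end against the stop. Leave the tools and other things on the bench where they are.

Things in the scene. Friction and masses are not known exactly. Their poses are not given: they have to be found in the camera images.
- jig: carving jig, fixed to the bench at a different place and yaw each time. Green base board 12 mm thick, x = -125 to +105 mm, y = -230 to +230 mm in its frame; origin on the bench surface under it. An aluminium fence runs along y at its far edge: front face (to the robot) at x = +70 mm, 22 mm thick, top 47 mm above the bench.
- stop_seat (a point): point fixed on the jig at (70, 143, 12) mm in its frame, on the board: the corner where the fence's front face (plane x = 70 mm) meets the face of the lowered stop that takes the blank (plane y = 143 mm, reaching from x = -25 to +63 mm)
- stop (a joint): angle of the red stop arm, rad: 0 = fully down, level across the board, pointing to the jig's -x, at its limit; 1.57 = straight up; more = leaning back to +x (limit 2.4). Starts at 1.85 to 2.25. The hinge is stiff (0.10 N m of friction, more than the arm's weight): the arm stays where it is left and must be pushed all the way down, with 1 to 2 N near its end.
- stop_hinge (a point): point on the hinge axis, which runs along the jig's y, at mid thickness of the arm: (85, 150, 58) mm in the jig's frame. The arm is a flat red plate 14 mm thick along that axis. When down it reaches 110 mm from the axis towards the robot; its top edge is 8 mm above the axis, its bottom edge 40 mm below it. Cheeks 10 mm thick on both sides of the hinge rise to 71 mm.
- stop_end (a point): point at the free end of the red arm, 110 mm from the hinge axis (level with the axis when the arm is down); moves with the arm
- blank: pale wooden block 50 x 50 x 150 mm, about 0.2 kg, upright on the board near the jig's -y end, turned up to 0.25 rad. Origin: middle of the foot end; z to the top end. Its -y face (away from the stop, to the robot's right) is the carved one: dark, with a pale rosette. Pushed there about 115 mm up, it tips towards the stop and lies carved face up (its own y down, z along the board).
- blank_head (a point): middle of the blank's top end (the end that goes against the stop), 150 mm from the origin
- blank_middle (a point): centre of the blank, 75 mm from the origin
- mallet: bystander, carver's mallet lying on its side: pale wooden head 75 x 130 x 60 mm with a 160 mm round handle; origin under the head
- gouge_a: bystander, gouge lying flat: pale wooden handle 120 x 26 x 26 mm, steel blade 100 mm along its +x; origin under the handle's middle
- gouge_b: bystander, gouge like gouge_a, with a dark handle
- plane: bystander, small dark steel hand plane, 160 x 45 x 60 mm; origin under its middle
- glue: bystander, white bottle with an orange cap, 56 mm across, 140 mm high; origin under its middle
- cup: bystander, blue ceramic cup, 72 mm across, 85 mm high; origin under its middle
There are look-alikes about, which are no part of the job. Leave any green or yellow look-alike of the blank alone.

How it is judged (in metres and radians):
On the way, in this order (a step that is already met when the one before it is completed fails the run):
1. the red stop is flipped fully down (within 0.06 rad), the blank still upright (value of joint stop below 0.06 rad and angle between blank's own z axis and vertical below 0.1 rad), for 0.2 s.
2. the blank is tipped over and lies on the board, carved face up (angle between blank's own y axis and vertical above 3 rad and z of blank_middle in the frame of jig below 0.045 m), for 0.2 s.
At the end, for the whole second after the job is handed in: The stop is down (within 0.06 rad); the blank lies flat on the board, carved face up, its top end against the stop (gap under 4 mm), its long side against the fence at both ends (gap under 4 mm), and at rest (value of joint stop below 0.06 rad and angle between blank's own y axis and vertical above 3 rad and z of blank_middle in the frame of jig between 0.033 and 0.041 m and y of blank_head in the frame of jig between 0.139 and 0.147 m and x of blank_head in the frame of jig between 0.041 and 0.048 m and x of blank in the frame of jig between 0.041 and 0.048 m and linear speed of blank below 0.01 m/s); the robot touches nothing.
It fails at once if the blank is lifted or carried (z of blank_middle in the frame of jig above 0.105 m or (angle between blank's own z axis and vertical above 1.4 rad and z of blank_middle in the frame of jig above 0.06 m)).
It fails at once if a bystander is moved by more than 20 mm (distance of any of mallet, gouge_a, gouge_b, plane, glue, cup from where it was at the start of the episode above 0.02 m).
It also fails if it takes over 72 s, if anything falls off the work surface, if the arm or the gripper's body presses on something with over 40 N, if the wrist force passes 120 N, or if a joint passes its speed limit or range.

### The arm

A 6-joint arm with a two-finger parallel gripper is mounted at the origin on the work surface. World frame = base frame: x ahead of the robot, y to its left, z up, the work surface at z = 0. Lengths are in mm, angles in rad, forces in N, time in s.
With the tool pointing down it reaches from about 350 to 975 mm from the base axis. Payload 7.1 kg.
Tool frame: the origin (TCP) lies on the front face of the gripper's body, between the roots of the fingers; the fingertips stand 80 mm ahead of it and the grasp point (between the pads) lies 61 mm ahead of it (env.tips_ahead is the distance from the TCP to the fingertips, in mm); z points along the fingers, y is the direction in which the jaws open and shut (so a half turn about z gives the same grasp; the last joint's range is limited). The gripper opens to 88 mm and grips with 3 to 60 N. Pads are 20 mm wide; open, the fingers measure 115 mm over their backs; the gripper's body (75 mm by 178 mm) begins 61 mm behind the grasp point.
Start: joints at [-1.272, 0.423, 1.63, -0, 1.089, -0.019], TCP at [195.316, -593.681, 302.675] pointing down, gripper open.
Joint ranges: [-3, 3], [-0.9, 2.11], [0.09, 2.58], [-1.31, 4.45], [0.11, 2.69], [-2.54, 2.54]. Speed limits (rad/s): [2.39, 2.39, 3.01, 3.14, 3.14, 3.14].

### API

Orientations are given as a unit quaternion [x, y, z, w].
In Python, from station import env, set_gripper, viewer, workorder gives the robot as it stands. Calls block until the motion is done:
- env.reach(position, orientation): joint-space move of the TCP to a pose.
- env.move_l(position, rot=None, rate=150, f_stop=None): straight line of the TCP; rot=None keeps the orientation; rate is the mean speed in mm/s. With f_stop (N) it stops when the force on the tool has changed by that much, and returns True; else False.
- env.move_joints(angles): joint-space move.
- set_gripper(opening): finger opening in mm; the grip force is fixed at half the most; returns when the fingers have stopped.
- env.hold(seconds).
- env.ik(position, orientation): joint angles nearest the present ones, or None.
- env.read_state(): the state.
- viewer.camera(name): name is "scene" or "top" or "wrist"; returns the picture (480x640x3 uint8, blue, green, red); there is no depth.
- viewer.camera_params(name): a dict with "fx", "fy", "cx", "cy" (pixels), "dist" ([k1, k2, p1, p2, k3] as OpenCV has them; the pictures are not rectified), "pose" (4x4, takes a point from camera to world coordinates); the wrist camera has in their place "tool_from_camera" (4x4, takes a point from camera to tool coordinates, whose origin is the TCP and whose axes are the flange's). Camera axes: x right, y up, looking along -z (the intrinsics and any distortion apply to the point x, -y, -z); pixel columns grow to the right and rows downward; lengths in mm; the calibration is good to about 2 mm. A picture is of the moment at which its call begins: read the wrist's pose just before it. camera_params takes no time and is no camera call.
A pose or a line that the arm cannot do raises env.IKError and nothing moves.
- workorder.sign_off(): hands the job in, once; it reports no verdict.
The state is a dict: "time_s": time; "qpos": joint angles; "dq": joint speeds; "tau": joint torques, N m; "tool_pos": TCP position; "orientation": TCP orientation; "force": force on the tool from outside, world axes, zero at the start; "wrist_torque": the same for the moment, N m; "width": finger opening in mm.
Only numpy, scipy, OpenCV 4.12 (cv2) and the standard library are available. Lean on these libraries where they do the work, as an engineer would, in place of code of your own. Each camera call takes 0.05 s, during which the arm holds its last target. There are 200 camera calls.

## Working session

There is one attempt and no reset: what is moved stays moved. The work goes in short steps, each a Python script; the robot and the scene stay as the last script left them, time stands still between calls to the robot, and variables do not carry over. Pictures are saved under pics/ and viewed, about 8 in all and at most 12, crops included, and the job is handed in when it is done.

```bash
ls; mkdir -p pics
python3 - <<'E'
from station import env,viewer
import cv2
for n in("scene","top"):
    cv2.imwrite(f"pics/{n}0.png",viewer.camera(n)); p=viewer.camera_params(n); print({k:(v if not hasattr(v,'round') else v.round(3).tolist()) for k,v in p.items()})
print(env.read_state())
E
```

```text
pics
{'fx': 477.39186386734065, 'fy': 477.39186386734065, 'cx': 313.1122794717136, 'cy': 234.20894612083458, 'dist': [-0.079, 0.0, 0.0, 0.0, 0.0], 'pose': [[0.892, -0.261, 0.369, 1097.751], [0.452, 0.551, -0.701, -946.097], [-0.02, 0.792, 0.61, 954.953], [0.0, 0.0, 0.0, 1.0]]}
{'fx': 537.1771983868945, 'fy': 537.1771983868945, 'cx': 322.0902482755315, 'cy': 230.17215943470998, 'dist': [-0.114, 0.0, 0.0, 0.0, 0.0], 'pose': [[-0.011, 0.98, -0.201, 329.69], [-1.0, -0.01, 0.005, 12.43], [0.003, 0.201, 0.98, 1424.689], [0.0, 0.0, 0.0, 1.0]]}
{'time_s': 0.1, 'qpos': array([-1.27199662e+00,  4.23736878e-01,  1.63062203e+00, -1.62254293e-05,
        1.08861275e+00, -1.89832040e-02]), 'dq': array([-0.00077169, -0.00112508, -0.00042014, -0.00116089, -0.00161496,
       -0.00064631]), 'tau': array([ 4.93694370e-04, -5.45613742e+01, -2.74325556e+01,  6.44949102e-02,
        1.88252743e-02, -4.45154603e-05]), 'tool_pos': array([ 195.20092854, -593.31117822,  301.99323653]), 'orientation': array([ 9.87402457e-01,  1.58227406e-01, -1.03267937e-04, -6.81765491e-04]), 'force': array([ 0.37918094,  0.54906473, -0.01841363]), 'wrist_torque': array([-0.03196618,  0.00396562,  0.02352861]), 'width': 87.7383852355276}
```

View pics/scene0.png

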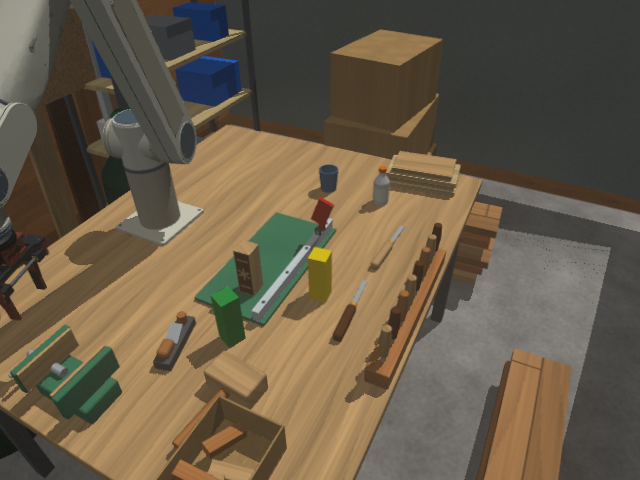

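View pics/top0.png

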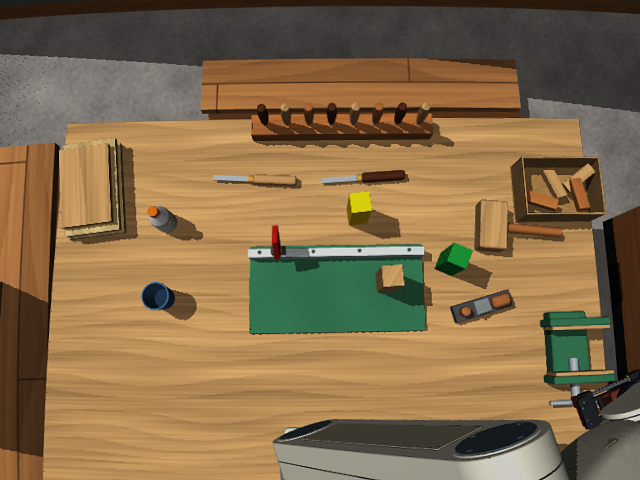

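The scene view shows the jig with the red stop leaning back (scene 322,212) and the blank upright at (248,268). There is a green look-alike just off the board's -y end and a yellow one behind the fence. In the top view the board spans (249..426, 250..332) and the blank's top is at about (392,275).

```bash
cat > h.py <<'E'
import numpy as np, cv2
from station import env,viewer,set_gripper,workorder
from scipy.spatial.transform import Rotation as R
def ray(n,uv,P=None):
    p=viewer.camera_params(n); K=np.array([[p['fx'],0,p['cx']],[0,p['fy'],p['cy']],[0,0,1]])
    q=cv2.undistortPoints(np.float64(uv).reshape(-1,1,2),K,np.array(p['dist'])).reshape(-1,2)
    T=np.array(p['pose']); d=np.c_[q[:,0],-q[:,1],-np.ones(len(q))]@T[:3,:3].T
    return T[:3,3],d
def onz(n,uv,z):
    o,d=ray(n,uv); return o+d*((z-o[2])/d[:,2])[:,None]
def proj(n,X):
    p=viewer.camera_params(n); K=np.array([[p['fx'],0,p['cx']],[0,p['fy'],p['cy']],[0,0,1]])
    T=np.array(p['pose']); c=(np.atleast_2d(X)-T[:3,3])@T[:3,:3]
    return cv2.projectPoints(c*[1,-1,-1],np.zeros(3),np.zeros(3),K,np.array(p['dist']))[0].reshape(-1,2)
def biggest(m,roi):
    x0,y0,x1,y1=roi; k=np.zeros_like(m); k[y0:y1,x0:x1]=m[y0:y1,x0:x1]
    c,_=cv2.findContours(k,cv2.RETR_EXTERNAL,cv2.CHAIN_APPROX_NONE)
    return max(c,key=cv2.contourArea).reshape(-1,2)
E
python3 - <<'E'
from h import *
im=cv2.imread('pics/top0.png'); h=cv2.cvtColor(im,cv2.COLOR_BGR2HSV)
g=cv2.inRange(h,(60,80,20),(95,255,255))
c=biggest(g,(235,240,432,345))
W=onz('top',c+0.0,12)[:,:2]
print(cv2.boundingRect(c)); r=cv2.minAreaRect(W.astype(np.float32)); print(r)
# edges: front (image bottom), left, right
x,y,w,hh=cv2.boundingRect(c)
def line(sel):
    vx,vy,a,b=cv2.fitLine(W[sel].astype(np.float32),cv2.DIST_HUBER,0,.01,.01).ravel(); return np.array([vx,vy]),np.array([a,b])
f=(c[:,1]>y+hh-8)&(c[:,0]>x+8)&(c[:,0]<x+w-8)
l=(c[:,0]<x+8)&(c[:,1]>y+25)&(c[:,1]<y+hh-6); rr=(c[:,0]>x+w-8)&(c[:,1]>y+25)&(c[:,1]<y+hh-6)
for s in(f,l,rr): d,p=line(s); print(s.sum(),d,p,np.arctan(d[0]/d[1]) if abs(d[1])>abs(d[0]) else np.arctan(d[1]/d[0]))
big=cv2.resize(im[215:345,240:480],None,fx=3.3,fy=3.3,interpolation=cv2.INTER_CUBIC); cv2.imwrite('pics/topc.png',big)
s=cv2.imread('pics/scene0.png'); cv2.imwrite('pics/scenec.png',cv2.resize(s[190:350,190:345],None,fx=3.7,fy=3.7,interpolation=cv2.INTER_CUBIC))
E
```

```text
(249, 256, 177, 77)
((446.8874816894531, -31.02935791015625), (194.74765014648438, 458.6368103027344), 0.41903385519981384)
160 [ 0.00583736 -0.99998295] [351.27658  -31.183603] -0.005837397
45 [0.9999261  0.01215599] [423.19122 195.80917] 0.012156288
45 [0.999973   0.00735025] [ 410.23465 -259.07712] 0.007350315
```

View pics/topc.png

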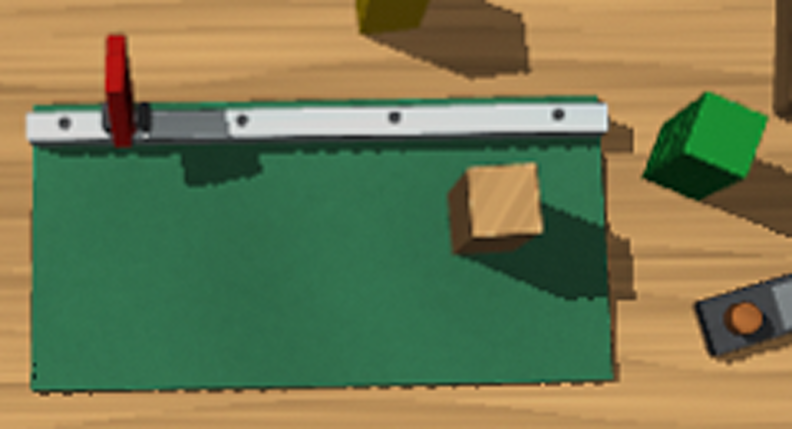

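View pics/scenec.png

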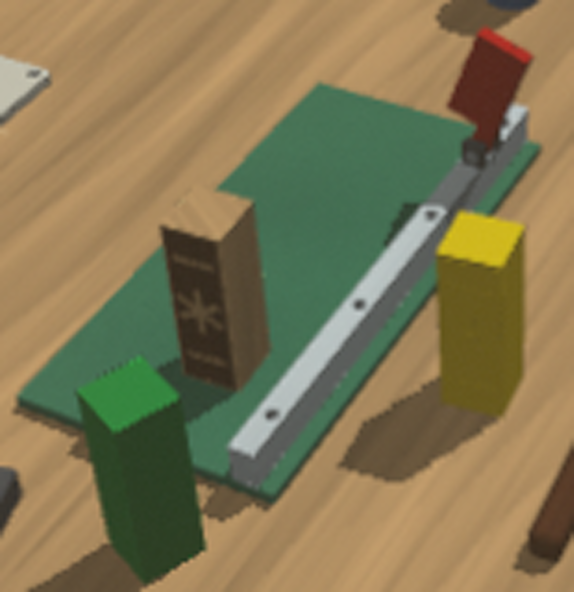

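```bash
cat >> h.py <<'E'
J=np.array([475.,-31.5]); YAW=0.007
c_,s_=np.cos(YAW),np.sin(YAW); RJ=np.array([[c_,-s_],[s_,c_]])
def j2w(p): p=np.array(p,float); return np.r_[J+RJ@p[:2],p[2:]]
def w2j(p): p=np.atleast_2d(p); return np.c_[(p[:,:2]-J)@RJ,p[:,2:]]
E
python3 - <<'E'
from h import *
im=cv2.imread('pics/top0.png'); h=cv2.cvtColor(im,cv2.COLOR_BGR2HSV)
pc=lambda L:np.array(L)/3.3+[240,215]-0.35
t=w2j(onz('top',pc([(468,170),(537,163),(543,234),(470,238)]),162)).round(1); print('blank top',t.tolist(),t.mean(0))
print('fence front top edge',w2j(onz('top',pc([(35,143),(605,130)]),47)).round(1).tolist())
print('green top @150',w2j(onz('top',pc([(707,92),(768,117),(737,184),(684,155)]),150)).round(1).tolist())
print('yellow top',w2j(onz('top',[(350,196),(370,193),(372,211),(350,214)],150)).round(1).tolist())
sc=lambda L:np.array(L)/3.7+[190,190]-0.35
# foot corners on z=12 from scene
f=w2j(onz('scene',sc([(186,374),(236,390),(270,350)]),12)).round(1);print('blank foot',f.tolist())
t=w2j(onz('scene',sc([(163,227),(219,242),(255,203),(200,187)]),162)).round(1);print('blank top scene',t.tolist(),t.mean(0))
print('scene board corners',w2j(onz('scene',sc([(18,400),(272,500),(320,84),(540,150)]),12)).round(1).tolist())
print('green foot/ top scene',w2j(onz('scene',sc([(148,585),(205,550)]),0)).round(1).tolist(),w2j(onz('scene',sc([(80,393),(124,430),(180,398),(140,358)]),150)).round(1).tolist())
print('yellow top scene',w2j(onz('scene',sc([(440,253),(509,267),(525,228),(460,212)]),150)).round(1).tolist())
# red arm end: two views
a=[]
for n,uv in(('top',pc([(116,35)])),('scene',sc([(508,47)]))):
    o,d=ray(n,uv);d=d[0]/np.linalg.norm(d);a.append((o,d))
M=np.c_[a[0][1],-a[1][1]];s=np.linalg.lstsq(M,a[1][0]-a[0][0],rcond=None)[0]
P=[a[0][0]+s[0]*a[0][1],a[1][0]+s[1]*a[1][1]];print('arm end',w2j(P).round(1).tolist())
E
```

```text
blank top [[24.0, -103.0, 162.0], [28.1, -153.1, 162.0], [-23.2, -155.1, 162.0], [-25.0, -102.6, 162.0]] [   0.975 -128.45   162.   ]
fence front top edge [[66.5, 223.2, 47.0], [69.1, -226.4, 47.0]]
green top @150 [[79.9, -283.4, 150.0], [60.4, -327.8, 150.0], [11.3, -301.3, 150.0], [33.5, -263.4, 150.0]]
yellow top [[200.5, -33.8, 150.0], [207.3, -83.3, 150.0], [161.7, -86.6, 150.0], [155.1, -32.5, 150.0]]
blank foot [[-17.8, -152.2, 12.0], [26.1, -150.3, 12.0], [26.7, -101.7, 12.0]]
blank top scene [[-14.1, -156.1, 162.0], [31.1, -153.1, 162.0], [31.1, -105.0, 162.0], [-15.3, -106.1, 162.0]] [   8.2   -130.075  162.   ]
scene board corners [[-117.9, -231.1, 12.0], [107.7, -232.9, 12.0], [-117.9, 226.7, 12.0], [110.4, 220.0, 12.0]]
green foot/ top scene [[64.3, -327.4, 0.0], [82.8, -284.1, 0.0]] [[22.3, -308.9, 150.0], [67.3, -323.9, 150.0], [83.7, -284.6, 150.0], [39.0, -264.9, 150.0]]
yellow top scene [[170.1, -85.4, 150.0], [220.4, -78.5, 150.0], [212.7, -35.2, 150.0], [162.6, -38.6, 150.0]]
arm end [[125.3, 149.0, 172.4], [115.9, 142.7, 169.9]]
```

```bash
cat >> h.py <<'E'
def Q(a=0): return (R.from_euler('z',YAW+a)*R.from_euler('x',np.pi)).as_quat()
def T(x,y,z): return j2w([x,y,z+env.tips_ahead])   # jig xy + tip height -> TCP
def st(m=''): s=env.read_state(); print(m,round(s['time_s'],2),w2j(s['tool_pos'])[0].round(1)-[0,0,env.tips_ahead],s['force'].round(2),round(s['width'],1))
E
python3 - <<'E'
from h import *
env.move_l(env.read_state()['tool_pos']+[0,0,90]); 
set_gripper(0)
env.reach(T(190,150,260),Q()); st('above')
env.move_l(T(190,150,118),rate=150); st('behind')
env.move_l(T(103,150,118),rate=100,f_stop=25); st('vertical')
for th,r in zip(np.radians([75,60,45,30,15,6]),[66,72,78,84,88,90]):
    x=85-r*np.cos(th)+8*np.sin(th)+10; z=58+r*np.sin(th)+8*np.cos(th)
    if env.move_l(T(x,150,z),rate=70,f_stop=25): st('stop!'); break
st('arc'); print(env.move_l(T(5,150,56),rate=40,f_stop=12)); st('down')
env.move_l(T(5,150,250)); 
env.reach(T(3,-195,250),Q()); st('ready')
cv2.imwrite('pics/scene1.png',viewer.camera('scene')[150:390,170:490])
E
```

```text
above 5.18 [190.1 149.2 260.1] [-0.46 -0.43 -0.49] 0.1
behind 6.28 [190.6 150.1 119. ] [-1.03 -0.02 -0.1 ] 0.2
vertical 7.3 [103.3 150.  118. ] [ 0.21 -0.3   0.03] 0.4
arc 9.91 [  6. 150.  75.] [ 0.5   0.58 -0.46] 0.3
True
down 10.26 [  6.3 150.1  66.1] [-3.04  0.06 12.73] 0.5
ready 12.94 [   3.2 -194.2  249.8] [ 0.26  0.13 -0.51] 0.6
```

View pics/scene1.png

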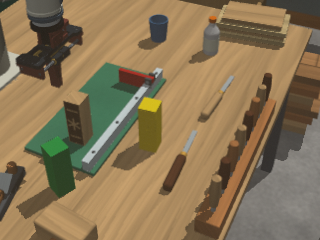

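The stop is down: contact came at tip z 66.1 mm and the red arm lies across the board at crop (137,77). The gripper shows at crop (55,55). I'll check that against its projected position before moving on.

Run:
```python
from h import *
p=env.read_state()['tool_pos'];print(p,proj('scene',[p,p-[0,0,80]])-[170,150])
env.move_l(T(3,-185,250)); 
cv2.imwrite('pics/scene1b.png',cv2.resize(viewer.camera('scene')[100:390,150:400],None,fx=2,fy=2))
```

```text
[ 479.62040244 -225.4645236   329.90369033] [[52.09391126 57.09739645]
 [56.53324529 84.15958786]]
```

View pics/scene1b.png

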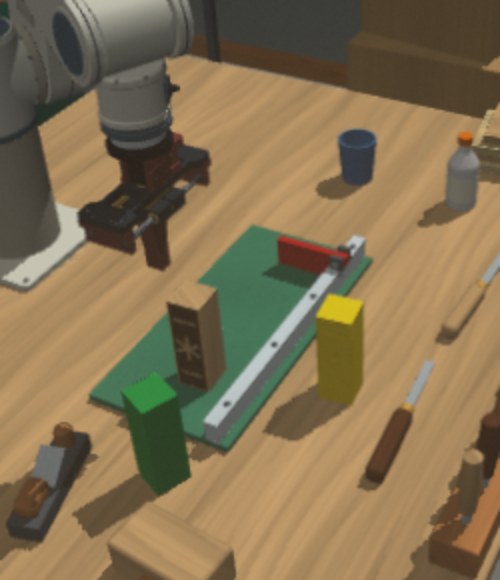

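Run:
```python
from h import *
env.move_l(T(3,-190,127),rate=150); st('low')
print(env.move_l(T(3,-108,127),rate=50,f_stop=15)); st('pushed')
env.hold(0.5); env.move_l(T(3,-150,200)); st()
env.move_l(T(-80,-150,250)); 
s=viewer.camera('scene'); t=viewer.camera('top'); cv2.imwrite('pics/t2f.png',t); cv2.imwrite('pics/s2f.png',s)
cv2.imwrite('pics/2.png',np.hstack([cv2.resize(s[170:350,190:360],(400,424)),cv2.resize(t[220:345,240:440],(400,250)).__class__(0) if 0 else cv2.copyMakeBorder(cv2.resize(t[220:345,240:440],(400,250)),0,174,0,0,cv2.BORDER_CONSTANT)]))
```

```text
low 14.26 [   3.5 -190.3  127.7] [ 0.3  -0.86  0.82] 0.6
False
pushed 16.05 [   3.  -108.2  127. ] [-0.21  0.3   0.15] 0.7
 17.26 [   2.5 -149.7  199.4] [0.49 0.16 0.85] 0.6
```

View pics/2.png

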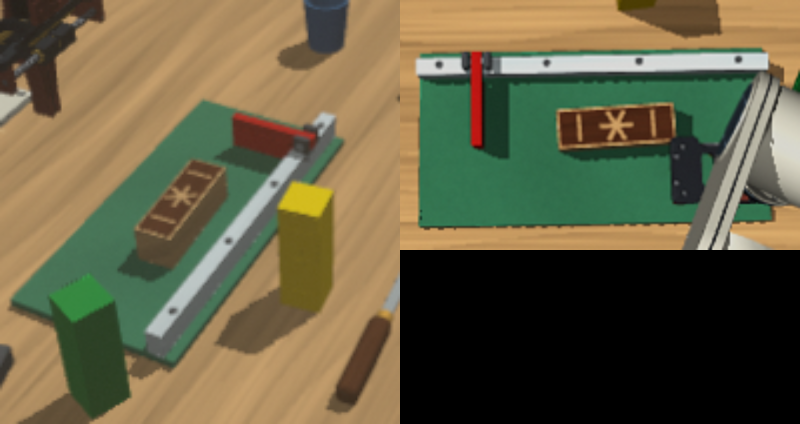

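The blank lies carved face up, with corners at panel (556,110), (673,103), (677,145) and (560,150) and its top end towards the stop. Next I'll push it home. The open jaws press its long side square to the fence, then the closed fingers push the foot end to the stop, then the side gets another press.

Run:
```python
from h import *
uv=(np.array([(556,110),(673,103),(677,145),(560,150)])-[400,0])/2+[240,220]
b=w2j(onz('top',uv,62)); print(b.round(1).tolist()); m=b.mean(0); ym=m[1]; xb=b[2:,0].min()
set_gripper(88)
env.move_l(T(xb-35,ym,150)); env.move_l(T(xb-35,ym,22)); st('side ready')
print(env.move_l(T(22,ym,22),rate=60,f_stop=8)); st('fence')
env.move_l(T(-30,ym,22)); env.move_l(T(-30,ym,120))
yf=b[1:3,1].min()
set_gripper(0)
env.reach(T(45,yf-35,120),Q()); env.move_l(T(45,yf-35,24)); st('end ready')
print(env.move_l(T(45,0,24),rate=60,f_stop=8)); st('stop')
env.move_l(T(45,-50,24)); env.move_l(T(45,-50,120))
set_gripper(88)
env.reach(T(-35,68,150),Q()); 
t=viewer.camera('top'); s=viewer.camera('scene'); cv2.imwrite('pics/t3f.png',t); cv2.imwrite('pics/s3f.png',s)
cv2.imwrite('pics/3.png',np.hstack([cv2.resize(s[170:350,190:360],(400,424)),cv2.copyMakeBorder(cv2.resize(t[220:345,240:440],(400,250)),0,174,0,0,cv2.BORDER_CONSTANT)]))
```

```text
[[17.6, 48.1, 62.0], [23.9, -101.5, 62.0], [-29.8, -104.6, 62.0], [-33.4, 43.9, 62.0]]
side ready 21.73 [-68.  -28.7  22.5] [-0.47 -0.03 -0.77] 88.1
True
fence 22.89 [  8.1 -28.4  21.6] [ 0.41 -0.31 -0.2 ] 87.9
end ready 26.82 [  45.3 -139.4   24.6] [ 0.13 -0.2   0.04] 0.2
True
stop 28.66 [ 44.9 -14.9  23.9] [ 0.07 -5.33  3.09] 0.9
```

View pics/3.png

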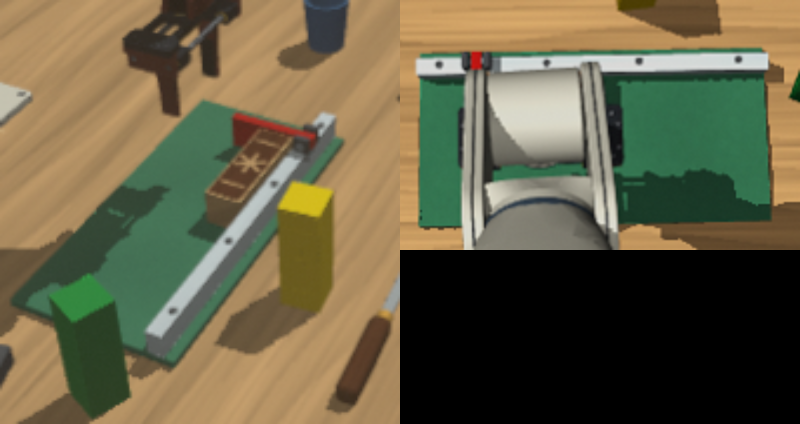

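The blank sits along the fence with its end at the stop (scene panel (290,140)). The end contact came about 6 mm later than the nominal 13.5 mm finger half-width predicts. I'll press both sides again more firmly, then measure with the arm out of view.

Run:
```python
from h import *
env.move_l(T(-35,60,22)); print(env.move_l(T(22,60,22),rate=40,f_stop=15)); st('side')
env.move_l(T(-35,60,22)); env.move_l(T(-35,60,150))
set_gripper(0)
env.reach(T(42,-50,130),Q()); env.move_l(T(42,-50,24))
print(env.move_l(T(42,0,24),rate=30,f_stop=12)); st('end')
env.move_l(T(42,-50,24)); env.move_l(T(42,-50,150))
set_gripper(88)
env.reach(T(-35,60,150),Q()); env.move_l(T(-35,60,22)); print(env.move_l(T(22,60,22),rate=40,f_stop=12)); st('side')
env.move_l(T(-35,60,22)); env.move_l(T(-35,60,200))
env.reach([250,-450,400],Q()); st('clear')
t=viewer.camera('top'); s=viewer.camera('scene'); cv2.imwrite('pics/t4f.png',t); cv2.imwrite('pics/s4f.png',s)
cv2.imwrite('pics/4.png',np.hstack([cv2.resize(s[195:275,265:345],(400,400),interpolation=cv2.INTER_CUBIC),cv2.resize(t[230:310,250:330],(400,400),interpolation=cv2.INTER_CUBIC)]))
```

```text
True
side 33.98 [ 8.3 60.  21.5] [ 0.21 -0.35 -0.2 ] 87.8
True
end 39.34 [ 42.  -14.9  23.9] [ 0.11 -5.17  2.49] 0.5
True
side 44.72 [ 8.2 60.  21.6] [ 0.26 -0.74 -0.94] 88.2
clear 48.39 [-227.4 -416.4  319.7] [-0.25  1.33 -0.25] 87.6
```

View pics/4.png

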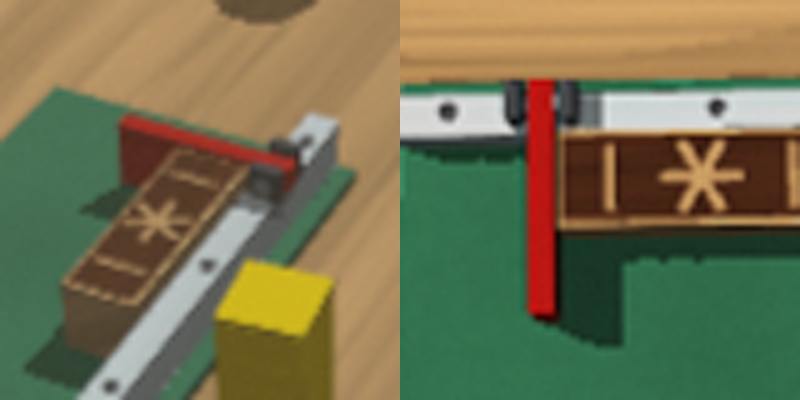

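The blank's end meets the red stop (right panel, x≈557) and its long side meets the fence (y≈130). Both contact positions repeated to 0.2 mm. I'll compare the bench things with the first picture and hand in.

Run:
```python
from h import *
a=cv2.imread('pics/top0.png');b=cv2.imread('pics/t4f.png')
d=cv2.absdiff(a,b).max(2)
for n,(x,y,w,h) in dict(mallet=(476,197,90,55),gouge_a=(210,170,92,20),gouge_b=(318,167,92,20),plane=(447,287,72,38),glue=(143,202,38,36),cup=(138,278,40,36),green=(434,240,40,36),yellow=(345,188,30,40)).items(): print(n,(d[y:y+h,x:x+w]>40).sum())
env.hold(0.5); workorder.sign_off()
```

```text
mallet 0
gouge_a 0
gouge_b 0
plane 0
glue 0
cup 0
green 0
yellow 0
the job is handed in; nothing more can be done
```

The blank is set up in the jig by pushing only, and I handed the job in at about 49 s of the 72 s allowed. Sign-off reports no verdict, so the results below are from my own checks.

- **Stop:** I flipped it fully down with the closed fingers. Contact came at 66.1 mm above the bench, and a lowered stop's top edge is at 66 mm. The blank was still upright afterwards.
- **Blank:** I tipped it over carved face up, with its top end towards the stop. I then pushed it against the fence with both open fingers and against the stop with the fingers closed, and pressed each side again.
- **Last checks:** Repeated contacts agreed to about 0.2 mm, at 8.1 to 8.3 mm on the fence side and −14.9 mm on the stop side. The final pictures show the blank flush against both.
- **Bystanders:** Comparing the first and last top pictures showed no changed pixels around the six bystanders or the green and yellow look-alikes.
- **Disagreements:**
  - The stop contact came about 6 mm further along than I calculated, and the fence contact about 2 mm short. I put this down to my jig pose and assumed finger thickness, because the contacts repeated and the pictures show no gap.
  - The scene camera placed the jig 5 to 7 mm differently in x from the top camera. I used the top camera.

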